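Dig out the setting gauge and set the eccentric guide roller

TASK

Set the strip guide with its setting gauge, which is the longest bar in the parts tray and lies under two shorter bars. First move these two shorter bars aside, flat on the tray's floor and clear of the gauge (they stay in the tray), then lift the gauge out and lay it flat on the guide plate, lengthwise between the pair of fixed rollers and the single adjustable roller, with its middle about midway between the fixed rollers. Then swing the eccentric lever until the adjustable roller just bears on the gauge, so that the gauge lies against both fixed rollers with no play, and leave everything so.

Things in the scene. Friction and masses are not known exactly. Their poses are not given: they have to be found in the camera images.
- tray: Sheet-metal parts tray fixed on the bench, 160 (x) x 340 (y) mm, rim 39 mm high, walls and floor 3 mm. Origin: centre of its underside, on the bench; y along its length, z up; inner floor 3 mm above the origin. At the start the bars lie in the half towards +y (two loose bushes, up to 12 mm high, in the corners there); the half towards -y is empty.
- gauge_mid (a point): Setting gauge, loose, 0.34 kg: dark steel flat bar 30 (x) x 170 (y) x 8 mm, the longest bar. A stud, 14 mm across, rises 16 mm above its top 71 mm from the middle towards +y. Point: middle of the bar, half-way up its 8 mm; y along the bar, z up. Starts flat on the tray floor, roughly along the tray, under the two shorter bars.
- plain_bar_mid (a point): Shorter brass-coloured bar with one stud, loose, 0.19 kg: 26 (x) x 120 (y) x 7 mm; the stud, 14 mm across, rises 16 mm above its top 46 mm from the middle towards +y. Point: middle of the bar, half-way up its 7 mm; y along the bar, z up. Starts flat on top of the gauge, crossways, on either side of the gauge's middle.
- stud_bar_mid (a point): Shorter brass-coloured bar with two studs, loose, 0.25 kg: 28 (x) x 130 (y) x 8 mm; studs, 14 mm across, rise 16 mm above its top 50 mm either way from the middle. Point: middle of the bar, half-way up its 8 mm; y along the bar, z up. Starts flat on top of the gauge, crossways, beside the other short bar (55 mm between their middles).
- guide: Strip guide fixed on the bench: plate 136 (x) x 200 (y) x 12 mm; origin: centre of its underside, z up. Two fixed rollers (24 mm diameter, tops 32 mm over the bench) at x +47, y -65 and +65 mm. Across the strip's way stands the adjustable roller (32 mm diameter, turns freely) on an eccentric lever pivoted at x -17, y +20 mm, its centre 10 to 12 mm further towards +y.
- guide_seat (a point): Where the gauge's middle comes when it lies on the guide plate along the guide's y, against both fixed rollers, midway between them: x +20, y 0, 16 mm above the guide's origin. The fixed rollers' faces are 15 mm from here towards +x; with the lever open the adjustable roller's face is 24 to 27 mm from here towards -x. Axes as the guide's.
- lever (a joint): Angle of the eccentric lever, rad, 0 (fully open) to 2; grows as it swings clockwise seen from above; light friction (0.15 Nm), stays where it is left. Gap between adjustable and fixed rollers: 36 - 12 cos(2.094 - angle) mm, that is 42 mm at 0, 38.7 at 0.3, 30 at 1.047 (bears on the gauge). Starts between 0 and 0.3.
- lever_knob (a point): Middle of the upright black knob at the lever's end, 16 mm diameter, 34 mm high, standing on the flat lever (its top 38 mm above the bench); this point is 55 mm above the bench and 60 mm from the lever's pivot. At angle 0 it lies from the pivot towards the guide's -x, and it swings from there towards +y.

How it is judged (in metres and radians):
On the way, in this order (a step that is already met when the one before it is completed fails the run):
1. both shorter bars lie flat on the tray's floor, off the gauge, and the gauge still lies on the tray's floor (z of plain_bar_mid in the frame of tray between 0 and 0.01 m and x of plain_bar_mid in the frame of tray between -0.08 and 0.08 m and y of plain_bar_mid in the frame of tray between -0.17 and 0.17 m and z of stud_bar_mid in the frame of tray between 0 and 0.01 m and x of stud_bar_mid in the frame of tray between -0.08 and 0.08 m and y of stud_bar_mid in the frame of tray between -0.17 and 0.17 m and z of gauge_mid in the frame of tray between 0 and 0.012 m and x of gauge_mid in the frame of tray between -0.08 and 0.08 m and y of gauge_mid in the frame of tray between -0.17 and 0.17 m), for 0.2 s.
2. the gauge lies flat on the guide plate between the fixed rollers and the adjustable roller (z of gauge_mid in the frame of guide between 0.013 and 0.019 m and x of gauge_mid in the frame of guide between 0.004 and 0.023 m and y of gauge_mid in the frame of guide between -0.03 and 0.03 m and angle between the y axis of gauge_mid and the y axis of guide, either way round below 0.15 rad), for 0.2 s.
At the end, for the whole second after the job is handed in: The gauge lies flat on the guide plate against both fixed rollers (within 2 mm and 0.03 rad), its middle within 30 mm of midway between them; the lever stands where the adjustable roller bears on the gauge with at most 1.5 mm of play (0.90 to 1.2 rad); both shorter bars lie flat on the tray's floor (z of gauge_mid in the frame of guide between 0.013 and 0.019 m and x of gauge_mid in the frame of guide between 0.018 and 0.0225 m and y of gauge_mid in the frame of guide between -0.03 and 0.03 m and angle between the y axis of gauge_mid and the y axis of guide, either way round below 0.03 rad and value of joint lever between 0.9 and 1.2 rad and velocity of joint lever below 0.05 rad/s and z of plain_bar_mid in the frame of tray between 0 and 0.01 m and x of plain_bar_mid in the frame of tray between -0.08 and 0.08 m and y of plain_bar_mid in the frame of tray between -0.17 and 0.17 m and z of stud_bar_mid in the frame of tray between 0 and 0.01 m and x of stud_bar_mid in the frame of tray between -0.08 and 0.08 m and y of stud_bar_mid in the frame of tray between -0.17 and 0.17 m); the robot touches nothing.
It also fails if it takes over 67 s, if anything falls off the work surface, if the arm or the gripper's body presses on something with over 40 N, if the wrist force passes 120 N, or if a joint passes its speed limit or range.

ROBOT

A 6-joint arm with a two-finger parallel gripper is mounted at the origin on a cart in front of the work surface, level with it; the furniture and walls round the work are solid. World frame = base frame: x ahead of the robot, y to its left, z up, the work surface at z = 0. Lengths are in m, angles in degrees, forces in N, time in s.
With the tool pointing down it reaches from about 0.25 to 0.725 m from the base axis. Payload 9.7 kg.
Tool frame: the origin (TCP) lies at the centre of the arm's flange, where the gripper is bolted on; the fingertips stand 173 mm ahead of it and the grasp point (between the pads) lies 155 mm ahead of it; z points along the fingers, y is the line along which they close (so a half turn about z gives the same grasp; the last joint's range is limited). The gripper opens to 85 mm and grips with 20 to 120 N. Pads are 22 mm wide; open, the fingers measure 114 mm over their backs; the gripper's body (76 mm by 85 mm) begins 54 mm behind the grasp point. The pads swing forward as they close: fully open they stand 13 mm farther back than shut.
Start: joints at [70.989, 4.979, 10.078, 95.1, 0, 90], TCP at [0.179, 0.52, 0.405] pointing down, gripper open.
Joint ranges: [-179.16, 179.16], [-48.56, 103.87], [-65.8, 70.77], [-126.05, 130.52], [-82.76, 87.17], [-180, 180]. Speed limits (degrees/s): [127.2, 127.2, 147.25, 180, 180, 180].

INTERFACE

Orientations are given as [roll, pitch, yaw] about the fixed x, y, z axes, in that order (R = Rz(yaw) Ry(pitch) Rx(roll)).
In Python, from workcell import monitor, camera, get_calibration, bot gives the robot as it stands.
- The arm moves only by the tool carry_out, never from a script. Its argument "targets" is text: rows parted by semicolons, each of 7 numbers parted by spaces: the shift along the tool's x, y, z in units of 0.04 m (1.0 is 0.04 m), then the turn, a rotation vector about the tool's x, y, z in units of 0.1 rad (1.0 is 0.1 rad), then the opening, from -1 (shut) to 1 (fully open), so that 0 is half open. A call has exactly 8 rows; each row shifts and turns the commanded pose from where the row before left it, along the tool's axes as they then stand; what a row does not reach is not made up. A row lasts 1/12 s, in which the tool goes at most 41.7 mm and 7.16 degrees, less where a joint would pass 70% of its speed; a pose out of reach is approached as far as the arm can. A call with a number of a shift or a turn outside -1 to 1 is refused whole. A call with a gripper value outside its range is refused whole. The fingers move at their own pace and stop on an object; "newtons" is the grip in N (left out, the last holds). Time passes only in rows, so rows that do not move let the fingers close, or fill a call up. It gives the time, the measured TCP pose, the force, the opening and the grip force at its end, in the units of the state.
- monitor.get_obs(): the state, without advancing time (a new reading comes with each control period).
- camera(name): name is "scene" or "top" or "wrist"; returns the picture (384x512x3 uint8, red, green, blue); there is no depth.
- get_calibration(name): a dict with "fx", "fy", "cx", "cy" (pixels), "D" ([k1, k2, p1, p2, k3] as OpenCV has them; the pictures are not rectified), "view" (4x4, takes a point from world to camera coordinates). Camera axes: x right, y down, z forward; pixel columns grow to the right and rows downward; lengths in m; the calibration is good to about 2 mm. A picture is of the moment at which its call begins: read the wrist's pose just before it. get_calibration takes no time and is no camera call; for the wrist camera it gives the pose at the moment of the call.
- bot.job_done(): hands the job in; it is judged then, once.
The state is a dict: "time": time; "q": joint angles; "qd": joint speeds; "joint_efforts": joint torques, N m; "ee_pos": TCP position; "tcp_rot": TCP orientation; "wrist_force": force on the tool from outside, world axes, zero at the start; "torque": the same for the moment, N m; "opening": finger opening in m; "grasp_force": force on a finger pad.
Only numpy, scipy, OpenCV 4.12 (cv2) and the standard library are available. Lean on these libraries where they do the work, as an engineer would, in place of code of your own. Each camera call takes 0.05 s, during which the arm holds its last target. There are 200 camera calls.

## Working session

There is one attempt and no reset: what is moved stays moved. The work goes in short steps, Python scripts to look and compute and a tool call to move; the robot and the scene stay as the last step left them, time stands still between calls to the robot, and variables do not carry over. Pictures are saved under pics/ and viewed, at most 10 in all, crops included, and the job is handed in when it is done.

Besides the shell and the picture viewer there is one more tool, called after "Emit:" by a JSON object that holds its "api" and its "payload". carry_out: Moves the arm, as the interface text tells. Shifts and turns lie within -1 to 1; 1 stands for 0.04 m of shift or 0.1 rad of turn. Its arguments: {"type":"object","properties":{"targets":{"type":"string"},"newtons":{"type":"number"}},"required":["targets"]}

```bash
mkdir -p pics; python3 - <<'E'
from workcell import monitor, camera, get_calibration
import cv2,numpy as np
o=monitor.get_obs();print(o)
for n in ["top","scene"]:
    im=camera(n);cv2.imwrite(f"pics/{n}0.png",im[...,::-1])
    c=get_calibration(n);print(n,{k:np.round(v,4).tolist() for k,v in c.items()})
E
```

```text
{'time': 0.0, 'q': array([ 7.09913675e+01,  5.00986950e+00,  1.00350369e+01,  9.51003513e+01,
       -2.56234732e-04,  8.99994744e+01]), 'qd': array([-0.02491032,  0.12231302,  0.04360058, -0.08162243,  0.05309907,
        0.05608366]), 'joint_efforts': array([ 2.36086606e-03, -5.20382273e+01,  4.64810729e+01,  1.63963909e-02,
       -2.67964765e-05, -1.22708244e-05]), 'ee_pos': array([0.17913942, 0.52000259, 0.40399996]), 'tcp_rot': array([-1.79924816e+02,  2.55544877e-04,  1.60991893e+02]), 'wrist_force': array([ 0.42326393,  0.61891528, -0.72381833]), 'torque': array([-0.01700074, -0.05059152,  0.00389954]), 'grasp_force': 0.0, 'opening': 0.08529630904772044}
top {'fx': 478.5242, 'fy': 478.5242, 'cx': 266.0324, 'cy': 188.736, 'D': [-0.162, 0.0, 0.0, 0.0, 0.0], 'view': [[0.0137, -0.9999, -0.0059, -0.0785], [-0.9938, -0.013, -0.1102, 0.4818], [0.1101, 0.0074, -0.9939, 1.2744], [0.0, 0.0, 0.0, 1.0]]}
scene {'fx': 394.0997, 'fy': 394.0997, 'cx': 254.4603, 'cy': 194.7016, 'D': [0.0099, 0.0, 0.0, 0.0, 0.0], 'view': [[0.629, -0.7771, 0.019, -0.3608], [-0.3725, -0.3227, -0.8701, 0.2296], [0.6823, 0.5403, -0.4925, 0.6602], [0.0, 0.0, 0.0, 1.0]]}
```

View pics/top0.png

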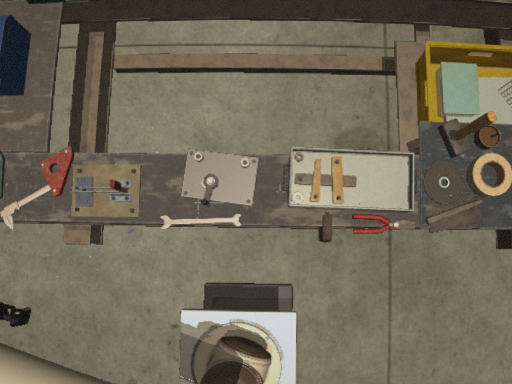

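View pics/scene0.png

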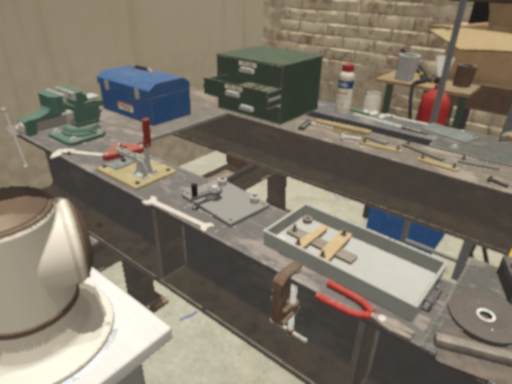

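```bash
cat > h.py <<'E'
import cv2,numpy as np
from workcell import monitor,camera,get_calibration
from scipy.spatial.transform import Rotation as R
def ray(c,px,z):
    K=np.array([[c['fx'],0,c['cx']],[0,c['fy'],c['cy']],[0,0,1]])
    u=cv2.undistortPoints(np.array(px,float).reshape(-1,1,2),K,np.array(c['D'],float)).reshape(-1,2)
    V=np.array(c['view']);C=-V[:3,:3].T@V[:3,3]
    d=np.c_[u,np.ones(len(u))]@V[:3,:3]
    z=np.broadcast_to(np.asarray(z,float),len(u))
    return C+d*((z-C[2])/d[:,2])[:,None]
def state():
    o=monitor.get_obs()
    print('t',round(o['time'],2),'pos',np.round(o['ee_pos'],4),'rpy',np.round(o['tcp_rot'],2),'open',round(o['opening'],4),'F',np.round(o['wrist_force'],1),'g',round(float(o['grasp_force']),1))
    return o
def delta(p,yaw=None):
    """tool-frame units from current pose to p (tool pointing down, yaw in deg)"""
    o=monitor.get_obs();Rc=R.from_euler('xyz',o['tcp_rot'],degrees=True)
    s=Rc.inv().apply(np.array(p)-o['ee_pos'])/0.04
    t=np.zeros(3)
    if yaw is not None: t=(Rc.inv()*R.from_euler('xyz',[180,0,yaw],degrees=True)).as_rotvec()/0.1
    print('shift',np.round(s,3),'turn',np.round(t,3))
E
python3 - <<'E'
from h import *
im=cv2.imread("pics/top0.png");c=get_calibration("top")
hsv=cv2.cvtColor(im,cv2.COLOR_BGR2HSV)
m=cv2.inRange(hsv,(12,70,120),(28,255,255));m[:145]=0;m[215:]=0;m[:,:295]=0;m[:,410:]=0
for k in cv2.findContours(m,0,2)[0]:
    if cv2.contourArea(k)>60:
        r=cv2.minAreaRect(k);b=cv2.boxPoints(r);w=ray(c,b,.018);print('bar',np.round(w[:,:2],3).tolist(),np.round(w.mean(0),3))
print('tray rim',np.round(ray(c,[(290,149),(413,152),(413,210),(290,206)],.039),3).tolist())
print('guide',np.round(ray(c,[(187,150),(257,157),(253,205),(182,199)],.012),3).tolist())
cv2.imwrite("pics/top_crop.png",cv2.resize(im[140:225,170:430],None,fx=3,fy=3,interpolation=2))
state();delta([.43,-.05,.45],180)
E
```

```text
bar [[0.559, -0.166], [0.576, -0.23], [0.463, -0.258], [0.447, -0.194]] [ 0.511 -0.212  0.018]
bar [[0.576, -0.246], [0.582, -0.306], [0.451, -0.315], [0.445, -0.256]] [ 0.514 -0.281  0.018]
tray rim [[0.591, -0.136, 0.039], [0.589, -0.476, 0.039], [0.429, -0.472, 0.039], [0.436, -0.137, 0.039]]
guide [[0.59, 0.15, 0.012], [0.573, -0.046, 0.012], [0.439, -0.037, 0.012], [0.453, 0.159, 0.012]]
t 0.1 pos [0.1792 0.52   0.4041] rpy [-179.93   -0.    160.99] open 0.0855 F [ 0.3 -0.7 -0.1] g 0.0
shift [-10.571 -11.431  -1.135] turn [-1.200e-02 -2.000e-03 -3.318e+00]
```

View pics/top_crop.png

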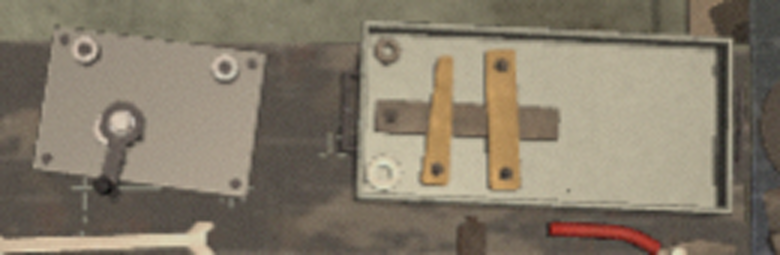

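Emit:
{"api": "carry_out", "payload": {"targets": "-0.66 -0.71 0 0 0 0 0;-0.66 -0.71 0 0 0 0 0;-0.66 -0.71 0 0 0 0 0;-0.66 -0.71 0 0 0 0 0;-0.66 -0.71 0 0 0 0 0;-0.66 -0.71 0 0 0 0 0;-0.66 -0.71 0 0 0 0 0;-0.66 -0.71 0 0 0 0 0"}}

```text
time: 0.77
ee_pos: [0.3049, 0.2346, 0.4045]
tcp_rot: [180.0, 0.0, 161.0]
wrist_force: [0.6, -0.4, -0.3]
opening: 0.0427
grasp_force: 0.0
```

Emit:
{"api": "carry_out", "payload": {"targets": "-0.66 -0.71 0 0 0 0 0;-0.66 -0.71 0 0 0 0 0;-0.66 -0.71 0 0 0 0 0;-0.66 -0.71 0 0 0 -0.8 0;0 0 0 0 0 -0.8 0;0 0 0 0 0 -0.8 0;0 0 0 0 0 -0.9 0;0 0 0 0 0 0 0"}}

```text
time: 1.43
ee_pos: [0.3677, 0.0941, 0.4044]
tcp_rot: [-180.0, -0.0, -179.9]
wrist_force: [-0.6, -0.3, -0.3]
opening: 0.0422
grasp_force: 0.0
```

```bash
python3 - <<'E'
from h import *
state();c=get_calibration("wrist");im=camera("wrist");cv2.imwrite("pics/w1.png",im[...,::-1])
import pickle;pickle.dump(c,open("w1.pkl","wb"))
print({k:np.round(v,3).tolist() for k,v in c.items()})
print(np.round(ray(c,[(256,192),(0,0),(511,0),(511,383),(0,383)],0),3).tolist())
E
```

```text
t 1.43 pos [0.3677 0.0941 0.4044] rpy [-1.7999e+02 -3.0000e-02 -1.7994e+02] open 0.0422 F [-0.6 -0.3 -0.3] g 0.0
{'fx': 291.482, 'fy': 291.482, 'cx': 252.293, 'cy': 195.559, 'D': [-0.023, 0.0, 0.0, 0.0, 0.0], 'view': [[-0.002, 1.0, -0.0, -0.094], [0.965, 0.002, 0.263, -0.389], [0.263, 0.0, -0.965, 0.281], [0.0, 0.0, 0.0, 1.0]]}
[[0.398, 0.099, 0.0], [0.17, -0.196, 0.0], [0.169, 0.392, -0.0], [0.726, 0.527, 0.0], [0.727, -0.326, 0.0]]
```

View pics/w1.png

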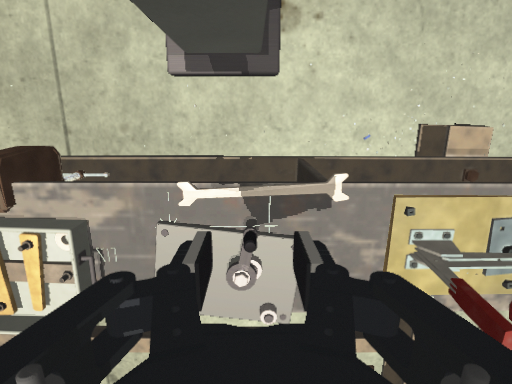

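Emit:
{"api": "carry_out", "payload": {"targets": "-0.4 -0.85 0 0 0 0 0;-0.4 -0.85 0 0 0 0 0;-0.4 -0.85 0 0 0 0 0;-0.4 -0.85 0 0 0 0 0;-0.4 -0.85 0 0 0 0 0;-0.4 -0.85 0 0 0 0 0;-0.4 -0.85 0 0 0 0 0;-0.4 -0.85 0 0 0 0 0"}}

```text
time: 2.15
ee_pos: [0.4957, -0.1792, 0.4045]
tcp_rot: [180.0, -0.0, 179.7]
wrist_force: [0.5, 1.3, -0.4]
opening: 0.0427
grasp_force: 0.0
```

Emit:
{"api": "carry_out", "payload": {"targets": "-0.4 -0.85 0 0 0 0 0;-0.4 -0.7 0 0 0 0 0;0 0 0 0 0 0 0;0 0 0 0 0 0 0;0 0 0 0 0 0 0.2;0 0 0 0 0 0 0.2;0 0 0 0 0 0 0.2;0 0 0 0 0 0 0.2"}}

```text
time: 2.82
ee_pos: [0.5268, -0.2387, 0.4054]
tcp_rot: [-180.0, 0.1, 179.9]
wrist_force: [-0.0, -0.7, 0.2]
opening: 0.051
grasp_force: 0.0
```

```bash
python3 - <<'E'
from h import *
state();c=get_calibration("wrist");im=camera("wrist");cv2.imwrite("pics/w2.png",im[...,::-1])
import pickle;pickle.dump(c,open("w2.pkl","wb"))
hsv=cv2.cvtColor(im,cv2.COLOR_RGB2HSV)
m=cv2.inRange(hsv,(12,80,120),(28,255,255))
for k in cv2.findContours(m,0,2)[0]:
    if cv2.contourArea(k)>200:
        b=cv2.boxPoints(cv2.minAreaRect(k));w=ray(c,b,.0185);print(np.round(b).tolist(),np.round(w[:,:2],4).tolist(),np.round(w.mean(0),4))
E
```

```text
t 2.82 pos [ 0.5268 -0.2387  0.4054] rpy [-1.7998e+02  5.0000e-02  1.7994e+02] open 0.051 F [-0.  -0.7  0.2] g 0.0
[[61.0, 229.0], [71.0, 229.0], [74.0, 293.0], [64.0, 293.0]] [[0.6035, -0.4916], [0.6027, -0.478], [0.6996, -0.4896], [0.7007, -0.5042]] [ 0.6516 -0.4908  0.0185]
[[219.0, 182.0], [240.0, 180.0], [243.0, 210.0], [221.0, 211.0]] [[0.5395, -0.2801], [0.5376, -0.2534], [0.5764, -0.2511], [0.5784, -0.2786]] [ 0.558  -0.2658  0.0185]
[[264.0, 204.0], [271.0, 163.0], [283.0, 165.0], [276.0, 206.0]] [[0.5691, -0.224], [0.5162, -0.2161], [0.5186, -0.2012], [0.5718, -0.2086]] [ 0.5439 -0.2125  0.0185]
[[214.0, 106.0], [238.0, 105.0], [240.0, 169.0], [217.0, 170.0]] [[0.4484, -0.2831], [0.4473, -0.2557], [0.5232, -0.2534], [0.5244, -0.2823]] [ 0.4858 -0.2686  0.0185]
```

View pics/w2.png

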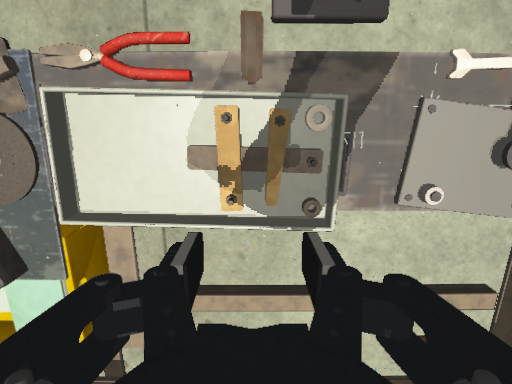

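```bash
python3 - <<'E'
from h import *
import pickle
c=pickle.load(open("w2.pkl","rb"));im=cv2.imread("pics/w2.png")
hsv=cv2.cvtColor(im,cv2.COLOR_BGR2HSV)
m=cv2.inRange(hsv,(10,90,50),(30,255,255));m[:98]=0;m[216:]=0;m[:,:205]=0;m[:,300:]=0
m=cv2.morphologyEx(m,cv2.MORPH_CLOSE,np.ones((7,7)))
for k in cv2.findContours(m,0,2)[0]:
    if cv2.contourArea(k)>300:
        b=cv2.boxPoints(cv2.minAreaRect(k));w=ray(c,b,.0185)[:,:2]
        r=cv2.minAreaRect((w*1000).astype(np.float32));print(np.round(r[0],1),np.round(r[1],1),r[2],np.round(b).tolist())
print('gauge ends',np.round(ray(c,[(188,157.5),(322,160.5)],.011),4).tolist())
print('gauge corners',np.round(ray(c,[(188,145),(188,169),(321,149),(321,173)],.011),4).tolist())
print('tray rim outer',np.round(ray(c,[(40,88),(348,95),(337,229),(61,222)],.039),4).tolist())
print('studs',np.round(ray(c,[(227,118),(231,200),(280,121)],.034),4).tolist(),np.round(ray(c,[(312,162)],.027),4))
E
```

```text
[ 511.3 -209.3] [ 26.2 119.2] 85.47291564941406 [[261.0, 204.0], [270.0, 108.0], [291.0, 110.0], [282.0, 206.0]]
[ 512.8 -268.2] [129.4  29.9] 2.373183250427246 [[214.0, 106.0], [237.0, 105.0], [243.0, 210.0], [220.0, 211.0]]
gauge ends [[0.5102, -0.319, 0.011], [0.514, -0.1513, 0.011]]
gauge corners [[0.4947, -0.3181, 0.011], [0.5248, -0.3198, 0.011], [0.4997, -0.1534, 0.011], [0.5299, -0.1515, 0.011]]
tray rim outer [[0.4292, -0.4719, 0.039], [0.4377, -0.1338, 0.039], [0.5947, -0.1341, 0.039], [0.5857, -0.4752, 0.039]]
studs [[0.4623, -0.2672, 0.034], [0.5589, -0.2645, 0.034], [0.4657, -0.2072, 0.034]] [[ 0.5135 -0.167   0.027 ]]
```

Emit:
{"api": "carry_out", "payload": {"targets": "0.37 -0.71 0 0 0 -0.35 0.1;0 0 0.9 0 0 0 0.1;0 0 0.9 0 0 0 0.1;0 0 0.9 0 0 0 0.1;0 0 0.9 0 0 0 0.1;0 0 0.8 0 0 0 0.1;0 0 0.5 0 0 0 0.1;0 0 0 0 0 0 0.1"}}

```text
time: 3.53
ee_pos: [0.5107, -0.2669, 0.204]
tcp_rot: [179.8, -0.3, -178.1]
wrist_force: [0.7, 0.4, 0.4]
opening: 0.0467
grasp_force: 0.0
```

```bash
python3 - <<'E'
from h import *
state();delta([.512,-.267,.185],182)
im=camera("wrist");cv2.imwrite("pics/w3.png",im[...,::-1])
E
```

```text
t 3.53 pos [ 0.5107 -0.2669  0.204 ] rpy [ 179.8    -0.35 -178.08] open 0.0467 F [0.7 0.4 0.4] g 0.0
shift [-0.035 -0.004  0.475] turn [ 0.034 -0.061 -0.014]
```

View pics/w3.png

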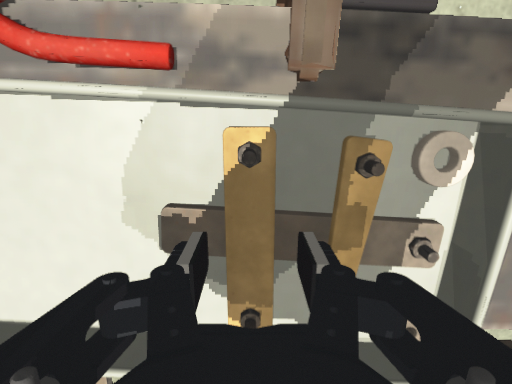

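Emit:
{"api": "carry_out", "payload": {"targets": "0 0 0.2 0 0 0 0.1;0 0 0.2 0 0 0 0.1;0 0 0 0 0 0 0.1;0 0 0 0 0 0 0.1;0 0 0 0 0 0 -1;0 0 0 0 0 0 -1;0 0 0 0 0 0 -1;0 0 0 0 0 0 -1", "newtons": 60}}

```text
time: 4.25
ee_pos: [0.5123, -0.2681, 0.193]
tcp_rot: [-180.0, 0.0, -178.1]
wrist_force: [0.7, -0.2, -1.1]
opening: 0.0003
grasp_force: 0.0
```

Emit:
{"api": "carry_out", "payload": {"targets": "0 0 0 0 0 0 0.1;0 0 0 0 0 0 0.1;0 0 0 0 0 0 0.1;0 0 0 0 0 0 0.1;0 0 0.1 0 0 0 0.1;0 0 0.1 0 0 0 0.1;0 0 0 0 0 0 0.1;0 0 0 0 0 0 0.1"}}

```text
time: 4.92
ee_pos: [0.512, -0.268, 0.1841]
tcp_rot: [180.0, -0.0, -178.1]
wrist_force: [0.6, -0.6, 1.1]
opening: 0.047
grasp_force: 0.0
```

Emit:
{"api": "carry_out", "payload": {"targets": "0 0 0 0 0 0 -1;0 0 0 0 0 0 -1;0 0 0 0 0 0 -1;0 0 0 0 0 0 -1;0 0 0 0 0 0 -1;0 0 0 0 0 0 -1;0 0 0 0 0 0 -1;0 0 0 0 0 0 -1"}}

```text
time: 5.58
ee_pos: [0.5123, -0.2681, 0.185]
tcp_rot: [-180.0, 0.0, -178.1]
wrist_force: [-0.5, 0.8, 5.4]
opening: 0.0257
grasp_force: 59.9
```

Emit:
{"api": "carry_out", "payload": {"targets": "0 0 -0.3 0 0 0 -1;0 0 -0.4 0 0 0 -1;0 0 -0.4 0 0 0 -1;0 0 -0.4 0 0 0 -1;0 0 0 0 0 0 -1;0 0 0 0 0 0 -1;0 0 0 0 0 0 -1;0 0 0 0 0 0 -1"}}

```text
time: 6.25
ee_pos: [0.5119, -0.2679, 0.2433]
tcp_rot: [179.9, -0.1, -178.1]
wrist_force: [-0.4, -0.3, -2.6]
opening: 0.0259
grasp_force: 59.5
```

```bash
python3 - <<'E'
from h import *
state();im=camera("wrist");cv2.imwrite("pics/w4.png",im[...,::-1])
delta([.508,-.43,.245],180)
E
```

```text
t 6.25 pos [ 0.5119 -0.2679  0.2433] rpy [ 1.7994e+02 -1.1000e-01 -1.7810e+02] open 0.0259 F [-0.4 -0.3 -2.6] g 59.5
shift [ 0.232 -4.047 -0.046] turn [ 0.01  -0.018  0.332]
```

View pics/w4.png

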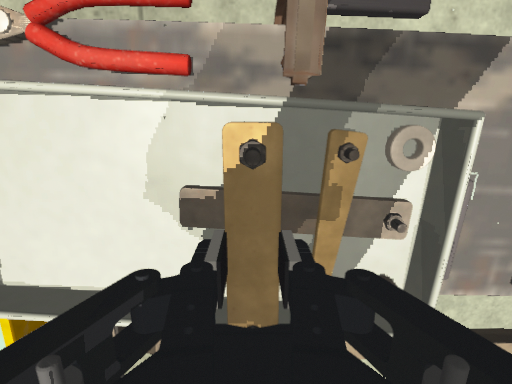

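Emit:
{"api": "carry_out", "payload": {"targets": "0.03 -0.8 0 0 0 0 -1;0.03 -0.8 0 0 0 0 -1;0.03 -0.8 0 0 0 0 -1;0.03 -0.8 0 0 0 0 -1;0.03 -0.8 0 0 0 0 -1;0 0 0 0 0 0.6 -1;0 0 0 0 0 0 -1;0 0 0 0 0 0 -1"}}

```text
time: 6.97
ee_pos: [0.5113, -0.4281, 0.2435]
tcp_rot: [179.9, -0.1, 178.5]
wrist_force: [-0.2, 0.2, -2.1]
opening: 0.026
grasp_force: 59.9
```

Emit:
{"api": "carry_out", "payload": {"targets": "0 0 0.4 0 0 0 -1;0 0 0.5 0 0 0 -1;0 0 0.4 0 0 0 -1;0 0 0.2 0 0 0 -1;0 0 0.1 0 0 0 -1;0 0 0 0 0 0 -1;0 0 0 0 0 0 -1;0 0 0 0 0 0 -1"}}

```text
time: 7.63
ee_pos: [0.5119, -0.4282, 0.1821]
tcp_rot: [-179.9, 0.1, 178.5]
wrist_force: [-0.5, 0.4, -1.5]
opening: 0.0259
grasp_force: 59.9
```

Emit:
{"api": "carry_out", "payload": {"targets": "0 0 0.05 0 0 0 -1;0 0 0.05 0 0 0 -1;0 0 0 0 0 0 -1;0 0 0 0 0 0 -1;0 0 0 0 0 0 0.0;0 0 0 0 0 0 0.0;0 0 0 0 0 0 0.0;0 0 0 0 0 0 0.0"}}

```text
time: 8.3
ee_pos: [0.5115, -0.4282, 0.1768]
tcp_rot: [-180.0, 0.0, 178.5]
wrist_force: [-0.6, 0.6, 0.8]
opening: 0.0425
grasp_force: 0.0
```

Emit:
{"api": "carry_out", "payload": {"targets": "0 0 -0.3 0 0 0 0;0 0 -0.6 0 0 0 0;0 0 -0.6 0 0 0 0;0 0.8 0 0 0 0 0;0 0.9 0 0 0 0 0;0 0.9 0 0 0 0 0.1;0 0.9 0 0 0 0 0.1;0 0 0 0 0 0 0.1"}}

```text
time: 8.97
ee_pos: [0.5154, -0.2836, 0.2381]
tcp_rot: [179.9, 0.0, 178.7]
wrist_force: [-0.6, -0.1, 0.3]
opening: 0.0473
grasp_force: 0.0
```

```bash
python3 - <<'E'
from h import *
import pickle
o=state();c=get_calibration("wrist");im=camera("wrist");cv2.imwrite("pics/w5.png",im[...,::-1]);pickle.dump(c,open("w5.pkl","wb"))
hsv=cv2.cvtColor(im,cv2.COLOR_RGB2HSV)
m=cv2.inRange(hsv,(10,90,50),(30,255,255));m=cv2.morphologyEx(m,cv2.MORPH_CLOSE,np.ones((9,9)))
for k in cv2.findContours(m,0,2)[0]:
    if cv2.contourArea(k)>500:
        b=cv2.boxPoints(cv2.minAreaRect(k))
        for z in (.011,.018):
            w=ray(c,b,z)[:,:2];r=cv2.minAreaRect((w*1000).astype(np.float32));print(z,np.round(r[0],1),np.round(r[1],1),r[2],np.round(b).tolist())
delta([.5113,-.2093,.200],175.5)
E
```

```text
t 8.97 pos [ 0.5154 -0.2836  0.2381] rpy [1.7993e+02 2.0000e-02 1.7866e+02] open 0.0473 F [-0.6 -0.1  0.3] g 0.0
0.011 [ 512.2 -426.6] [137.3  37.1] 0.578212320804596 [[13.0, 122.0], [58.0, 113.0], [93.0, 288.0], [48.0, 297.0]]
0.018 [ 509.9 -421.4] [132.4  35.8] 0.5782085061073303 [[13.0, 122.0], [58.0, 113.0], [93.0, 288.0], [48.0, 297.0]]
0.011 [ 508.4 -209.8] [ 31.7 117.7] 81.92860412597656 [[320.0, 270.0], [351.0, 113.0], [391.0, 121.0], [360.0, 278.0]]
0.018 [ 506.3 -212.4] [ 30.6 113.5] 81.92860412597656 [[320.0, 270.0], [351.0, 113.0], [391.0, 121.0], [360.0, 278.0]]
shift [0.151 1.907 0.954] turn [-0.002  0.01   0.551]
```

View pics/w5.png

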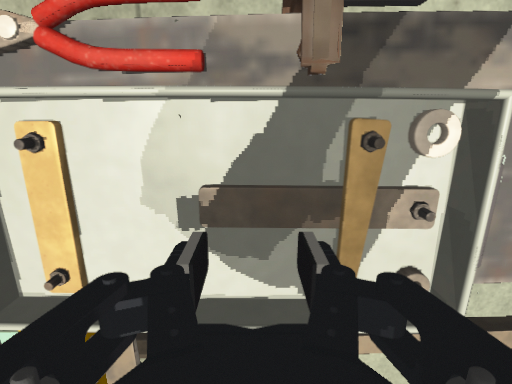

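Emit:
{"api": "carry_out", "payload": {"targets": "0.05 0.95 0 0 0 0 0.1;0.05 0.93 0 0 0 0 0.1;0 0 0 0 0 0.55 0.1;0 0 0.4 0 0 0 0.1;0 0 0.4 0 0 0 0.1;0 0 0 0 0 0 0.1;0 0 0 0 0 0 0.1;0 0 0 0 0 0 0.1"}}

```text
time: 9.68
ee_pos: [0.5135, -0.2136, 0.2058]
tcp_rot: [-180.0, 0.0, 175.3]
wrist_force: [-0.2, 0.6, 0.5]
opening: 0.0472
grasp_force: 0.0
```

```bash
python3 - <<'E'
from h import *
import pickle
o=state();c=get_calibration("wrist");im=camera("wrist");cv2.imwrite("pics/w6.png",im[...,::-1]);pickle.dump(c,open("w6.pkl","wb"))
hsv=cv2.cvtColor(im,cv2.COLOR_RGB2HSV)
m=cv2.inRange(hsv,(10,90,50),(30,255,255));m[:,:200]=0;m[:,310:]=0
for r in (160,180,200,220):
    x=np.where(m[r])[0]
    if len(x): w=ray(c,[(x.min(),r),(x.max()+1,r)],.018);print(r,x.min(),x.max(),np.round(w[:,:2],4).tolist(),np.round(w.mean(0),4))
delta([.5113,-.2093,.1845],175.5)
E
```

```text
t 9.68 pos [ 0.5135 -0.2136  0.2058] rpy [-1.7998e+02  5.0000e-02  1.7528e+02] open 0.0472 F [-0.2  0.6  0.5] g 0.0
160 236 279 [[0.4691, -0.2186], [0.471, -0.195]] [ 0.47   -0.2068  0.018 ]
180 238 278 [[0.4802, -0.2186], [0.482, -0.1961]] [ 0.4811 -0.2074  0.018 ]
200 239 276 [[0.4916, -0.2191], [0.4933, -0.1979]] [ 0.4925 -0.2085  0.018 ]
220 240 275 [[0.5035, -0.2197], [0.5052, -0.1992]] [ 0.5043 -0.2094  0.018 ]
shift [0.067 0.102 0.536] turn [-0.005  0.013 -0.039]
```

Emit:
{"api": "carry_out", "payload": {"targets": "0.05 0.09 0.2 0 0 0 0.1;0 0 0.2 0 0 0 0.1;0 0 0.12 0 0 0 0.1;0 0 0 0 0 0 0.1;0 0 0 0 0 0 0.1;0 0 0 0 0 0 -1;0 0 0 0 0 0 -1;0 0 0 0 0 0 -1"}}

```text
time: 10.4
ee_pos: [0.5119, -0.2093, 0.1849]
tcp_rot: [-180.0, 0.1, 175.3]
wrist_force: [-0.7, -0.3, 5.4]
opening: 0.018
grasp_force: 59.2
```

Emit:
{"api": "carry_out", "payload": {"targets": "0 0 0 0 0 0 -1;0 0 0 0 0 0 -1;0 0 0 0 0 0 -1;0 0 -0.3 0 0 0 -1;0 0 -0.4 0 0 0 -1;0 0 -0.4 0 0 0 -1;0 0 -0.4 0 0 0 -1;0 0 0 0 0 0 -1"}}

```text
time: 11.07
ee_pos: [0.5123, -0.2095, 0.2477]
tcp_rot: [-179.9, 0.3, 175.3]
wrist_force: [1.1, -0.4, -1.2]
opening: 0.018
grasp_force: 58.9
```

```bash
python3 - <<'E'
from h import *
state();delta([.511,-.368,.2435],178.5)
E
```

```text
t 11.07 pos [ 0.5123 -0.2095  0.2477] rpy [-179.92    0.25  175.31] open 0.018 F [ 1.1 -0.4 -1.2] g 58.9
shift [-0.292 -3.952  0.112] turn [-0.016  0.044 -0.556]
```

Emit:
{"api": "carry_out", "payload": {"targets": "-0.06 -0.79 0 0 0 0 -1;-0.06 -0.79 0 0 0 0 -1;-0.06 -0.79 0 0 0 0 -1;-0.06 -0.79 0 0 0 0 -1;-0.06 -0.79 0 0 0 0 -1;0 0 0 0 0 -0.55 -1;0 0 0 0 0 0 -1;0 0 0 0 0 0 -1"}}

```text
time: 11.73
ee_pos: [0.5104, -0.3676, 0.243]
tcp_rot: [179.9, -0.1, 178.4]
wrist_force: [0.4, 0.2, -1.9]
opening: 0.0177
grasp_force: 59.2
```

```bash
python3 - <<'E'
from h import *
state();delta([.511,-.368,.1765],178.5);im=camera("wrist");cv2.imwrite("pics/w7.png",im[...,::-1])
E
```

```text
t 11.73 pos [ 0.5104 -0.3676  0.243 ] rpy [ 1.7994e+02 -7.0000e-02  1.7836e+02] open 0.0177 F [ 0.4  0.2 -1.9] g 59.2
shift [-0.018 -0.012  1.662] turn [ 0.011 -0.013 -0.024]
```

View pics/w7.png

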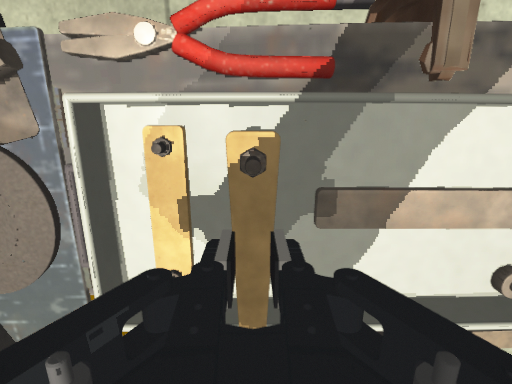

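Emit:
{"api": "carry_out", "payload": {"targets": "0 0 0.4 0 0 0 -1;0 0 0.5 0 0 0 -1;0 0 0.4 0 0 0 -1;0 0 0.2 0 0 0 -1;0 0 0.1 0 0 0 -1;0 0 0.05 0 0 0 -1;0 0 0.05 0 0 0 -1;0 0 0 0 0 0 -1"}}

```text
time: 12.45
ee_pos: [0.511, -0.3676, 0.1771]
tcp_rot: [-180.0, 0.1, 178.5]
wrist_force: [-0.3, 0.4, -0.8]
opening: 0.0176
grasp_force: 59.2
```

Emit:
{"api": "carry_out", "payload": {"targets": "0 0 0 0 0 0 -0.15;0 0 0 0 0 0 -0.15;0 0 0 0 0 0 -0.15;0 0 0 0 0 0 -0.15;0 0 -0.5 0 0 0 -0.15;0 0 -0.8 0 0 0 -0.15;0 0 -0.9 0 0 0 -0.15;0 0 -0.9 0 0 0 0"}}

```text
time: 13.12
ee_pos: [0.5103, -0.3675, 0.301]
tcp_rot: [180.0, -0.0, 178.5]
wrist_force: [0.7, -0.6, 0.5]
opening: 0.0426
grasp_force: 0.0
```

Emit:
{"api": "carry_out", "payload": {"targets": "0 0.9 -0.4 0 0 0 0.1;0 0.9 -0.4 0 0 0 0.1;0 0.9 -0.4 0 0 0 0.1;0 0.5 0 0 0 0 0.1;0 0 0 0 0 0 0.1;0 0 0 0 0 0 0.1;0 0 0 0 0 0 0.1;0 0 0 0 0 0 0.1"}}

```text
time: 13.78
ee_pos: [0.514, -0.2405, 0.3474]
tcp_rot: [180.0, -0.0, 178.4]
wrist_force: [0.8, -0.3, -0.6]
opening: 0.047
grasp_force: 0.0
```

```bash
python3 - <<'E'
from h import *
import pickle
o=state();c=get_calibration("wrist");im=camera("wrist");cv2.imwrite("pics/w8.png",im[...,::-1]);pickle.dump(c,open("w8.pkl","wb"))
hsv=cv2.cvtColor(im,cv2.COLOR_RGB2HSV)
m=cv2.inRange(hsv,(10,90,50),(30,255,255));m=cv2.morphologyEx(m,cv2.MORPH_CLOSE,np.ones((9,9)))
for k in cv2.findContours(m,0,2)[0]:
    if cv2.contourArea(k)>500:
        b=cv2.boxPoints(cv2.minAreaRect(k))
        w=ray(c,b,.0105)[:,:2];r=cv2.minAreaRect((w*1000).astype(np.float32));print('bar',np.round(r[0],1),np.round(r[1],1),r[2],np.round(b).tolist())
# gauge: edges along rows at several columns (dark brown between light floor)
p=o['ee_pos'];V=np.array(c['view'])
K=np.array([[c['fx'],0,c['cx']],[0,c['fy'],c['cy']],[0,0,1]])
pr=lambda P:cv2.projectPoints(np.array(P,float),cv2.Rodrigues(V[:3,:3])[0],V[:3,3],K,np.array(c['D'],float))[0].reshape(-1,2).round(1)
print('expected ends',pr([(.5102,-.319,.011),(.514,-.1513,.011)]).tolist())
print(hsv.shape)
for y in (-.3,-.27,-.24,-.21,-.18):
    u,v=pr([(.512,y,.011)])[0];u=int(u);col=hsv[int(v)-45:int(v)+45,u]
    print(y,u,int(v)-45,' '.join(f"{a[1]}/{a[2]}" for a in col[::3]))
E
```

```text
t 13.78 pos [ 0.514  -0.2405  0.3474] rpy [ 1.7999e+02 -4.0000e-02  1.7841e+02] open 0.047 F [ 0.8 -0.3 -0.6] g 0.0
bar [ 625.8 -461.6] [63.9 88.8] 17.369503021240234 [[35.0, 262.0], [90.0, 243.0], [106.0, 291.0], [50.0, 309.0]]
bar [ 510.5 -369.7] [ 28.7 122.5] 85.56011199951172 [[118.0, 124.0], [143.0, 123.0], [148.0, 232.0], [123.0, 233.0]]
bar [ 512.3 -427.5] [ 34.3 135.7] 88.85382080078125 [[57.0, 123.0], [86.0, 119.0], [103.0, 237.0], [75.0, 242.0]]
expected ends [[178.7, 179.3], [335.2, 178.7]]
(384, 512, 3)
-0.3 196 135 24/224 23/223 23/222 23/221 23/222 24/224 24/223 26/220 27/221 25/222 51/90 66/159 67/159 65/158 63/153 60/156 65/158 60/154 61/176 59/177 16/238 15/237 16/236 16/236 17/236 17/235 17/235 17/234 18/232 20/232
-0.27 224 134 21/226 21/227 21/226 24/226 21/226 24/224 23/223 23/223 24/223 22/221 30/146 74/161 75/154 68/83 70/73 64/72 60/72 55/70 61/71 56/68 25/131 29/211 27/210 16/237 17/236 16/236 17/235 17/235 15/234 17/234
-0.24 252 134 20/230 20/229 26/216 22/104 27/104 22/103 23/102 23/101 23/102 20/102 22/91 55/79 59/78 62/78 56/73 57/72 54/71 59/74 59/74 50/71 23/98 26/100 23/99 21/99 26/135 24/137 26/138 26/137 24/136 26/135
-0.21 280 133 22/106 22/104 27/104 24/105 20/103 22/104 23/102 23/102 23/101 25/103 23/102 52/73 51/75 50/72 50/71 55/74 46/72 61/75 60/76 58/79 29/125 26/139 28/139 26/138 24/139 28/138 26/136 23/134 26/136 26/137
-0.18 308 132 27/150 24/149 25/150 22/149 23/147 26/148 24/149 26/147 26/117 26/117 26/117 34/67 47/81 50/82 55/106 50/101 56/104 54/104 52/99 54/94 55/93 25/141 26/140 27/141 24/138 26/137 27/134 25/134 23/134 26/135
```

Emit:
{"api": "carry_out", "payload": {"targets": "-0.1 0.92 -0.2 0 0 0 0.5;-0.1 0.92 -0.2 0 0 0 0.5;-0.1 0.92 -0.2 0 0 0 0.5;-0.1 0.92 -0.2 0 0 0 0.5;-0.1 0.92 -0.2 0 0 0 0.5;-0.1 0.92 -0.2 0 0 0 0.5;-0.1 0.92 -0.2 0 0 0 0.5;0 0 0 0 0 0 0.5"}}

```text
time: 14.5
ee_pos: [0.5497, 0.0212, 0.4048]
tcp_rot: [179.9, 0.1, 178.7]
wrist_force: [0.9, -0.6, -0.6]
opening: 0.0639
grasp_force: 0.0
```

Emit:
{"api": "carry_out", "payload": {"targets": "0 0.4 0 0 0 0 0.5;0 0 0 0 0 0 0.5;0 0 0 0 0 0 0.5;0 0 0 0 0 0 0.5;0 0 0 0 0 0 0.5;0 0 0 0 0 0 0.5;0 0 0 0 0 0 0.5;0 0 0 0 0 0 0.5"}}

```text
time: 15.17
ee_pos: [0.5494, 0.0326, 0.4039]
tcp_rot: [-180.0, 0.0, 178.4]
wrist_force: [-0.8, -0.8, 0.1]
opening: 0.0637
grasp_force: 0.0
```

```bash
python3 - <<'E'
from h import *
import pickle
c=pickle.load(open("w8.pkl","rb"));im=cv2.imread("pics/w8.png");hsv=cv2.cvtColor(im,cv2.COLOR_BGR2HSV)
m=((hsv[...,1]>40)*255).astype(np.uint8);m[:155]=0;m[208:]=0;m[:,:165]=0;m[:,350:]=0
m=cv2.morphologyEx(m,cv2.MORPH_OPEN,np.ones((7,7)))
k=max(cv2.findContours(m,0,2)[0],key=cv2.contourArea);b=cv2.boxPoints(cv2.minAreaRect(k));w=ray(c,b,.011)[:,:2]
r=cv2.minAreaRect((w*1000).astype(np.float32));print('gauge',np.round(r[0],1),np.round(r[1],1),r[2],b.round(1).tolist())
state();c=get_calibration("wrist");im=camera("wrist");cv2.imwrite("pics/w9.png",im[...,::-1]);pickle.dump(c,open("w9.pkl","wb"))
cv2.imwrite("pics/w9c.png",cv2.resize(im[60:260,110:410,::-1],None,fx=2.6,fy=2.6,interpolation=2))
E
```

```text
gauge [ 511.7 -235.6] [170.3  29.5] 88.45687103271484 [[178.0, 165.0], [335.0, 165.0], [335.0, 192.0], [178.0, 192.0]]
t 15.17 pos [0.5494 0.0326 0.4039] rpy [-180.      0.    178.42] open 0.0637 F [-0.8 -0.8  0.1] g 0.0
```

View pics/w9c.png

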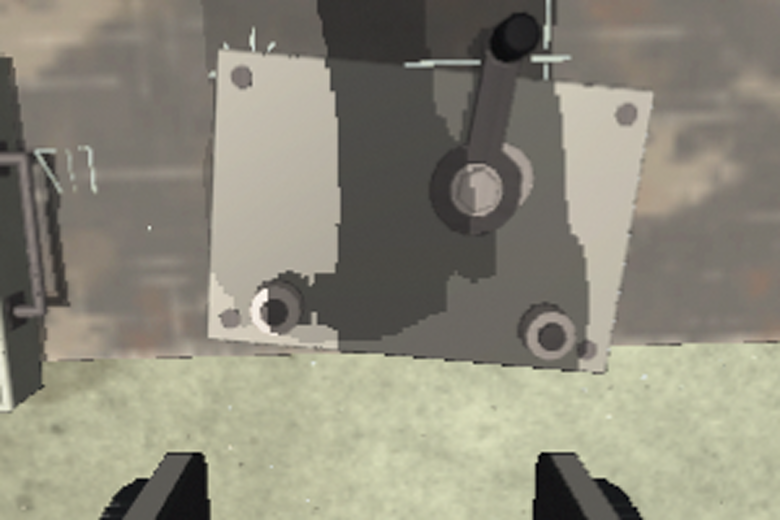

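```bash
python3 - <<'E'
from h import *
import pickle
c=pickle.load(open("w9.pkl","rb"))
f=lambda L,z:ray(c,np.array(L)/2.6+[110,60],z)[:,:2]
C=f([(218,49),(653,93),(605,373),(208,338)],.012)   # (-x,-y),(-x,+y),(+x,+y),(+x,-y)
L=np.array([(-68,-100),(-68,100),(68,100),(68,-100)])/1000
T,_=cv2.estimateAffinePartial2D(L,C);print('corner centre',C.mean(0).round(4),'scale/yaw',np.hypot(T[0,0],T[1,0]),np.degrees(np.arctan2(T[1,0],T[0,0])))
r=f([(273,311),(550,337)],.032);d=r[1]-r[0];yr=np.degrees(np.arctan2(-d[0],d[1]));print('rollers',r.round(4).tolist(),np.linalg.norm(d),yr)
y=np.radians(yr);Rg=np.array([[np.cos(y),-np.sin(y)],[np.sin(y),np.cos(y)]])
print('centre from rollers',(r.mean(0)-Rg@[.047,0]).round(4))
print('pivot,knob',f([(478,190)],.042).round(4),f([(521,32)],.072).round(4))
g=C.mean(0)
for n,p in dict(r1=r[0],r2=r[1],piv=f([(478,190)],.042)[0],knob=f([(521,32)],.072)[0]).items(): print(n,(Rg.T@(p-g)).round(4))
E
```

```text
Traceback (most recent call last):
cv2.error: OpenCV(4.12.0) /io/opencv/modules/calib3d/src/ptsetreg.cpp:1108: error: (-215:Assertion failed) count >= 0 && to.checkVector(2) == count in function 'estimateAffinePartial2D'
```

```bash
python3 - <<'E'
from h import *
import pickle
c=pickle.load(open("w9.pkl","rb"))
f=lambda L,z:np.ascontiguousarray(ray(c,np.array(L)/2.6+[110,60],z)[:,:2])
C=f([(218,49),(653,93),(605,373),(208,338)],.012)
d1=C[1]-C[0]+C[2]-C[3];d2=C[3]-C[0]+C[2]-C[1]
print('centre',C.mean(0).round(4),'yaw',np.degrees(np.arctan2(-d1[0],d1[1])),np.degrees(np.arctan2(d2[1],d2[0])),'size',np.linalg.norm(d1)/2,np.linalg.norm(d2)/2)
r=f([(273,311),(550,337)],.032);d=r[1]-r[0];yr=np.degrees(np.arctan2(-d[0],d[1]));print('rollers',r.round(4).tolist(),np.linalg.norm(d),yr)
y=np.radians(yr);Rg=np.array([[np.cos(y),-np.sin(y)],[np.sin(y),np.cos(y)]])
print('centre from rollers',(r.mean(0)-Rg@[.047,0]).round(4))
g=C.mean(0)
for n,p in dict(r1=r[0],r2=r[1],piv=f([(478,190)],.042)[0],knob=f([(521,32)],.072)[0]).items(): print(n,p.round(4),(Rg.T@(p-g)).round(4))
g=(g+r.mean(0)-Rg@[.047,0])/2
print('g',g,'place TCP (18,-25)',g+Rg@[.018,-.025],'knob60',g+Rg@[-.047,.072])
state();delta([.511,-.2606,.26],91.5)
E
```

```text
centre [0.5169 0.0582] yaw -6.832461939312807 -6.480996380918959 size 0.1974453529613477 0.13346409474076912
rollers [[0.5547, -0.0119], [0.5704, 0.1159]] 0.12878121957355784 -7.021839129191957
centre from rollers [0.5159 0.0577]
r1 [ 0.5547 -0.0119] [ 0.0461 -0.065 ]
r2 [0.5704 0.1159] [0.0461 0.0638]
piv [0.502  0.0804] [-0.0175  0.0202]
knob [0.4431 0.0917] [-0.0774  0.0242]
g [0.51643632 0.0579754 ] place TCP (18,-25) [0.53124512 0.03096245] knob60 [0.47859067 0.13518101]
t 15.22 pos [0.5494 0.0327 0.4039] rpy [-1.8000e+02  1.0000e-02  1.7843e+02] open 0.064 F [0.4 0.8 0.6] g 0.0
shift [ 0.76  -7.356  3.598] turn [0.0000e+00 1.0000e-03 1.5173e+01]
```

Emit:
{"api": "carry_out", "payload": {"targets": "0.095 -0.92 0.2 0 0 0 0.2;0.095 -0.92 0.2 0 0 0 0.2;0.095 -0.92 0.2 0 0 0 0.2;0.095 -0.92 0.2 0 0 0 0.2;0.095 -0.92 0.2 0 0 0 0.2;0.095 -0.92 0.2 0 0 0 0.2;0.095 -0.92 0.2 0 0 0 0.2;0.095 -0.92 0.2 0 0 0 0.2"}}

```text
time: 15.88
ee_pos: [0.5104, -0.2623, 0.3397]
tcp_rot: [-180.0, 0.0, 178.5]
wrist_force: [0.5, -0.8, -0.4]
opening: 0.0512
grasp_force: 0.0
```

Emit:
{"api": "carry_out", "payload": {"targets": "0 0 0.1 0 0 0.98 0.2;0 0 0.1 0 0 0.98 0.2;0 0 0.1 0 0 0.98 0.2;0 0 0.1 0 0 0.98 0.2;0 0 0.1 0 0 0.98 0.2;0 0 0.1 0 0 0.98 0.2;0 0 0.1 0 0 0.98 0.2;0 0 0.1 0 0 0.98 0.2"}}

```text
time: 16.55
ee_pos: [0.5111, -0.2605, 0.3077]
tcp_rot: [180.0, 0.0, 133.3]
wrist_force: [0.4, -0.4, -0.2]
opening: 0.051
grasp_force: 0.0
```

Emit:
{"api": "carry_out", "payload": {"targets": "0 0 0.1 0 0 0.98 0.2;0 0 0.1 0 0 0.98 0.2;0 0 0.1 0 0 0.98 0.2;0 0 0.1 0 0 0.98 0.2;0 0 0.1 0 0 0.98 0.2;0 0 0.1 0 0 0.98 0.2;0 0 0.1 0 0 0.98 0.2;0 0 0.1 0 0 0.8 0.2"}}

```text
time: 17.22
ee_pos: [0.5111, -0.2605, 0.2757]
tcp_rot: [-180.0, -0.0, 89.4]
wrist_force: [-0.3, -0.0, -0.8]
opening: 0.0512
grasp_force: 0.0
```

```bash
python3 - <<'E'
from h import *
state();delta([.511,-.2606,.178],88.5)
E
```

```text
t 17.22 pos [ 0.5111 -0.2605  0.2757] rpy [-180.     -0.     89.36] open 0.0512 F [-0.3 -0.  -0.8] g 0.0
shift [-3.000e-03 -1.000e-03  2.442e+00] turn [-0.    -0.     0.151]
```

Emit:
{"api": "carry_out", "payload": {"targets": "0 0 0.8 0 0 0.15 0.2;0 0 0.8 0 0 0 0.2;0 0 0.5 0 0 0 0.2;0 0 0.25 0 0 0 0.2;0 0 0.1 0 0 0 0.2;0 0 0 0 0 0 0.2;0 0 0 0 0 0 0.2;0 0 0 0 0 0 0.2"}}

```text
time: 17.88
ee_pos: [0.5117, -0.2607, 0.1796]
tcp_rot: [179.9, 0.1, 88.8]
wrist_force: [-0.4, -0.3, -0.4]
opening: 0.0513
grasp_force: 0.0
```

Emit:
{"api": "carry_out", "payload": {"targets": "0 0 0 0 0 0 -1;0 0 0 0 0 0 -1;0 0 0 0 0 0 -1;0 0 0 0 0 0 -1;0 0 0 0 0 0 -1;0 0 0 0 0 0 -1;0 0 0 0 0 0 -1;0 0 0 0 0 0 -1", "newtons": 90}}

```text
time: 18.55
ee_pos: [0.5115, -0.2606, 0.1796]
tcp_rot: [179.9, 0.1, 88.8]
wrist_force: [-1.0, 0.3, 6.9]
opening: 0.0265
grasp_force: 88.2
```

```bash
python3 - <<'E'
from h import *
state()
E
```

```text
t 18.55 pos [ 0.5115 -0.2606  0.1796] rpy [1.7987e+02 6.0000e-02 8.8790e+01] open 0.0265 F [-1.   0.3  6.9] g 88.2
```

Emit:
{"api": "carry_out", "payload": {"targets": "0 0 -0.2 0 0 0 -1;0 0 -0.3 0 0 0 -1;0 0 -0.4 0 0 0 -1;0 0 -0.5 0 0 0 -1;0 0 -0.5 0 0 0 -1;0 0 -0.3 0 0 0 -1;0 0 0 0 0 0 -1;0 0 0 0 0 0 -1"}}

```text
time: 19.22
ee_pos: [0.5113, -0.2605, 0.2663]
tcp_rot: [179.9, 0.0, 88.8]
wrist_force: [-0.3, 0.2, -2.8]
opening: 0.0267
grasp_force: 88.9
```

```bash
python3 - <<'E'
from h import *
import pickle
o=state();print(o['torque'],o['q'])
delta([.5312,.031,.24],83.2)
c=get_calibration("scene");im=camera("scene");cv2.imwrite("pics/s2.png",im[...,::-1])
c=get_calibration("wrist");im=camera("wrist");cv2.imwrite("pics/w10.png",im[...,::-1])
hsv=cv2.cvtColor(im,cv2.COLOR_RGB2HSV)
for u in (200,230,252,275,300): print(u,hsv[0:240:12,u,1],hsv[0:240:12,u,2])
E
```

```text
t 19.22 pos [ 0.5113 -0.2605  0.2663] rpy [1.7994e+02 3.0000e-02 8.8800e+01] open 0.0267 F [-0.3  0.2 -2.8] g 88.9
[0.00450263 0.00270851 0.02565509] [-2.70001749e+01  7.69786544e+00 -2.25043663e+00  7.99843340e+01
 -9.97144023e-04  6.42039437e+01]
shift [7.297 0.344 0.655] turn [0.011 0.005 0.977]
200 [38 30 25 21 24 40 40 32 26 24 23 26 21 26 21 25 26 21 16 19] [154 121 205  85 169 218 225 128 174 173 168 168 122 120 119 121 118 228
 236 234]
230 [20 44 53 55 50 49 51 53 56 57 52 55 53 50 49 55 48 57 57 59] [138 115 186 180 112 110 116 120 127 121 112 115 111  82  83  84  85  89
  89  86]
252 [22 40 55 47 11 50 52 53 51 56 54 53 53 61 60 52 54 54 55 57] [137 114 200 137  46  56 118 116 119 123 114 111 110 117  89  83  80  85
  84  85]
275 [24 42 53 55 57 49 58 51 55 56 58 56 61 64 64 57 63 60 55 54] [129  90 192 196 200 115 115 114 120 124 114 110 117 119 119  89  93  89
  88  85]
300 [25 27 25 23  9  7  6 23 26 22 22 24 23 25 23 25 23 26 26 10] [131  66 223  87 251 252 252 167 165 165 164 167 163 166 163 164 120 117
 116 250]
```

Emit:
{"api": "carry_out", "payload": {"targets": "0.6 0.04 0 0 0 0 -1;0.95 0.04 0 0 0 0 -1;0.98 0.04 0 0 0 0 -1;0.98 0.04 0 0 0 0 -1;0.98 0.04 0 0 0 0 -1;0.98 0.04 0 0 0 0 -1;0.98 0.04 0 0 0 0 -1;0.85 0.06 0 0 0 0 -1"}}

```text
time: 19.98
ee_pos: [0.5301, 0.0335, 0.2645]
tcp_rot: [-179.9, -0.0, 88.8]
wrist_force: [0.8, -1.0, -2.5]
opening: 0.0265
grasp_force: 89.0
```

Emit:
{"api": "carry_out", "payload": {"targets": "0 0 0 0 0 0.5 -1;0 0 0 0 0 0.47 -1;0 0 0 0 0 0 -1;0 0 0 0 0 0 -1;0 0 0 0 0 0 -1;0 0 0 0 0 0 -1;0 0 0 0 0 0 -1;0 0 0 0 0 0 -1"}}

```text
time: 20.65
ee_pos: [0.5309, 0.0309, 0.2658]
tcp_rot: [-180.0, -0.0, 83.2]
wrist_force: [-0.3, 0.2, -3.3]
opening: 0.0261
grasp_force: 89.0
```

```bash
python3 - <<'E'
from h import *
import pickle
o=state();c=get_calibration("wrist");im=camera("wrist");cv2.imwrite("pics/w11.png",im[...,::-1]);pickle.dump((c,o),open("w11.pkl","wb"))
delta([.5312,.031,.24],83.2)
V=np.array(c['view']);K=np.array([[c['fx'],0,c['cx']],[0,c['fy'],c['cy']],[0,0,1]])
Rt=R.from_euler('xyz',o['tcp_rot'],degrees=True)
P=[Rt.apply([x,y,.1686])+o['ee_pos'] for x in (.11,.06) for y in (-.015,.015)]
print(cv2.projectPoints(np.array(P),cv2.Rodrigues(V[:3,:3])[0],V[:3,3],K,np.array(c['D'],float))[0].reshape(-1,2).round(1).tolist())
hsv=cv2.cvtColor(im,cv2.COLOR_RGB2HSV)
for r in (30,60,90,120,160,200): print(r,' '.join(f"{a[1]}/{a[2]}" for a in hsv[r,204:304:4]))
print('col240',' '.join(f"{a[1]}/{a[2]}" for a in hsv[0:60:3,240]))
E
```

```text
t 20.65 pos [0.5309 0.0309 0.2658] rpy [-180.     -0.     83.23] open 0.0261 F [-0.3  0.2 -3.3] g 89.0
shift [0.003 0.009 0.647] turn [-0.    -0.     0.005]
[[217.4, 10.3], [288.8, 10.4], [220.5, 131.4], [285.4, 131.5]]
30 47/179 42/177 39/170 31/155 34/121 57/205 55/200 53/194 52/192 53/193 53/193 55/198 48/163 62/160 46/143 52/190 50/189 55/201 54/204 55/212 54/214 56/205 26/148 28/154 25/161
60 19/227 19/227 20/229 21/229 21/227 59/212 57/202 55/201 56/202 53/198 56/201 40/70 50/51 25/61 27/57 48/102 52/117 53/121 48/122 51/121 56/122 31/180 17/234 15/234 15/234
90 27/131 24/130 20/130 19/131 18/129 54/128 53/130 56/131 55/130 57/130 54/127 54/128 55/129 57/130 62/132 55/131 53/129 52/127 55/121 53/121 56/123 26/218 20/139 20/102 27/173
120 23/100 21/121 26/205 23/101 18/128 56/122 54/118 52/118 52/118 57/121 60/124 58/123 51/119 51/120 52/118 54/119 52/118 54/119 56/122 57/125 60/123 21/134 24/136 23/135 23/135
160 27/134 28/119 22/137 21/74 15/69 49/89 47/87 50/87 44/87 52/89 57/90 59/122 60/123 55/97 65/129 67/129 67/130 67/129 63/125 65/122 49/115 20/130 25/133 25/133 25/133
200 19/92 19/92 19/92 19/92 22/93 55/93 58/93 48/90 54/90 56/91 59/90 54/89 54/89 57/90 55/93 59/95 57/94 58/96 61/96 60/94 16/93 16/93 16/93 22/94 22/94
col240 25/143 23/143 25/143 27/144 37/160 53/205 51/199 55/198 53/197 53/192 53/193 53/194 53/189 48/111 53/205 52/217 53/205 59/195 54/193 54/203
```

Emit:
{"api": "carry_out", "payload": {"targets": "-0.6 -0.06 0 0 0 0 -1;-0.8 0 0 0 0 0 -1;-0.84 0 0 0 0 -0.1 -1;0 0 0.4 0 0 0 -1;0 0 0.5 0 0 0 -1;0 0 0.4 0 0 0 -1;0 0 0 0 0 0 -1;0 0 0 0 0 0 -1"}}

```text
time: 21.37
ee_pos: [0.5176, -0.0576, 0.2135]
tcp_rot: [-179.9, -0.0, 83.8]
wrist_force: [0.0, 0.3, -2.0]
opening: 0.0264
grasp_force: 89.2
```

```bash
python3 - <<'E'
from h import *
o=state();delta([.5178,-.058,.1915],83.8)
c=get_calibration("wrist");im=camera("wrist");cv2.imwrite("pics/w12.png",im[...,::-1])
c=get_calibration("scene");im=camera("scene");cv2.imwrite("pics/s3.png",im[...,::-1])
c=get_calibration("top");im=camera("top");cv2.imwrite("pics/t3.png",im[...,::-1])
E
```

```text
t 21.37 pos [ 0.5176 -0.0576  0.2135] rpy [-179.91   -0.     83.8 ] open 0.0264 F [ 0.   0.3 -2. ] g 89.2
shift [-0.01   0.007  0.551] turn [-0.016 -0.     0.001]
```

Emit:
{"api": "carry_out", "payload": {"targets": "0 0 0.25 0 0 0 -1;0 0 0.2 0 0 0 -1;0 0 0.1 0 0 0 -1;0 0 0 0 0 0 -1;0 0 0 0 0 0 -1;0.2 0 0 0 0 0 -1;0.3 0.01 0 0 0 0 -1;0.3 0.01 0 0 0 0 -1"}}

```text
time: 22.18
ee_pos: [0.5224, -0.0248, 0.1922]
tcp_rot: [180.0, 0.0, 83.8]
wrist_force: [-3.3, -14.1, -1.8]
opening: 0.0264
grasp_force: 98.0
```

Emit:
{"api": "carry_out", "payload": {"targets": "0.3 0 0 0 0 0 -1;0.3 0.01 0 0 0 0 -1;0.3 0 0 0 0 0 -1;0.3 0 0 0 0 0 -1;0.25 0 0 0 0 0 -1;0 0 0 0 0 0 -1;0 0 0 0 0 0 -1;0 0 0 0 0 0 -1"}}

```text
time: 22.85
ee_pos: [0.5288, 0.0322, 0.1916]
tcp_rot: [-180.0, 0.0, 83.8]
wrist_force: [-0.4, 0.0, -3.3]
opening: 0.0258
grasp_force: 90.6
```

```bash
python3 - <<'E'
from h import *
o=state();print(o['torque']);delta([.5287,.0313,.1888],83.2)
E
```

```text
t 22.85 pos [0.5288 0.0322 0.1916] rpy [-1.7997e+02  1.0000e-02  8.3850e+01] open 0.0258 F [-0.4  0.  -3.3] g 90.6
[-0.09966193 -0.00373439  0.05198692]
shift [-0.022  0.     0.07 ] turn [-0.005  0.001  0.113]
```

```bash
python3 - <<'E'
from h import *
im=camera("wrist");cv2.imwrite("pics/w13.png",im[...,::-1])
for n in ("w11","w13"):
    hsv=cv2.cvtColor(cv2.imread(f"pics/{n}.png"),cv2.COLOR_BGR2HSV)
    m=((hsv[...,1]>38)).astype(np.uint8)
    print(n)
    for r in (25,40,90,120,150,200): x=np.where(m[r,205:310])[0]+205;print(r,x.min(),x.max(),len(x))
    print('col240',[tuple(a[1:]) and f"{a[1]}/{a[2]}" for a in hsv[0:40:2,240]])
E
```

```text
w11
25 205 289 79
40 221 288 64
90 222 286 65
120 222 285 64
150 222 284 63
200 223 283 61
col240 ['25/143', '25/143', '25/143', '25/143', '25/143', '25/144', '37/160', '54/206', '55/204', '51/199', '56/200', '53/197', '53/197', '54/194', '52/191', '53/193', '53/193', '54/194', '53/189', '51/125']
w13
25 221 289 69
40 221 288 61
90 222 287 66
120 222 285 64
150 223 284 62
200 223 283 61
col240 ['22/225', '20/224', '22/224', '22/225', '20/224', '20/225', '28/222', '53/217', '56/214', '54/212', '56/213', '54/211', '56/210', '53/205', '53/206', '53/205', '52/206', '53/206', '52/196', '53/199']
```

Emit:
{"api": "carry_out", "payload": {"targets": "0 0 0.05 0 0 0 -1;0 0.03 0 0 0 0 -1;0 0.02 0 0 0 0 -1;0 0.02 0 0 0 0 -1;0 0 0 0 0 0 -1;0 0 0 0 0 0 -1;0 0 0 0 0 0 -1;0 0 0 0 0 0 -1"}}

```text
time: 23.57
ee_pos: [0.5316, 0.0316, 0.1899]
tcp_rot: [-180.0, -0.0, 83.8]
wrist_force: [-0.2, 0.3, -2.0]
opening: 0.0257
grasp_force: 90.6
```

```bash
python3 - <<'E'
from h import *
o=state();print(o['torque'])
E
```

```text
t 23.57 pos [0.5316 0.0316 0.1899] rpy [-180.     -0.     83.81] open 0.0257 F [-0.2  0.3 -2. ] g 90.6
[-0.03687875 -0.00202201 -0.01192144]
```

Emit:
{"api": "carry_out", "payload": {"targets": "0 0.02 0 0 0 0 -1;0 0 0 0 0 0 -1;0 0.02 0 0 0 0 -1;0 0 0 0 0 0 -1;0 0 0 0 0 0 -1;0 0 0 0 0 0 -1;0 0 0 0 0 0 -1;0 0 0 0 0 0 -1"}}

```text
time: 24.23
ee_pos: [0.5332, 0.0314, 0.1899]
tcp_rot: [-180.0, 0.0, 83.8]
wrist_force: [0.3, 0.1, -2.5]
opening: 0.026
grasp_force: 90.6
```

```bash
python3 - <<'E'
from h import *
o=state();print(o['torque'])
E
```

```text
t 24.23 pos [0.5332 0.0314 0.1899] rpy [-180.      0.     83.81] open 0.026 F [ 0.3  0.1 -2.5] g 90.6
[-0.04029676  0.06463343  0.01304647]
```

Emit:
{"api": "carry_out", "payload": {"targets": "0 0 0.03 0 0 0 -1;0 0 0 0 0 0 -1;0 0 0 0 0 0 -1;0 0 0 0 0 0 0;0 0 0 0 0 0 0;0 0 0 0 0 0 0;0 0 0 0 0 0 0;0 0 0 0 0 0 0"}}

```text
time: 24.9
ee_pos: [0.5332, 0.0314, 0.1889]
tcp_rot: [180.0, -0.0, 83.8]
wrist_force: [-0.5, 0.1, -0.3]
opening: 0.0428
grasp_force: 0.0
```

Emit:
{"api": "carry_out", "payload": {"targets": "0 0 -0.2 0 0 0 0;0 0 -0.5 0 0 0 0;0 0 -0.8 0 0 0 0;0 0 -0.9 0 0 0 0;-0.9 0 -0.9 0 0 0 0;-0.9 0 -0.9 0 0 0 -1;0 0 0 0 0 0 -1;0 0 0 0 0 0 -1"}}

```text
time: 25.57
ee_pos: [0.527, -0.0283, 0.3461]
tcp_rot: [179.8, -0.0, 83.7]
wrist_force: [-0.3, -0.0, 1.1]
opening: 0.0073
grasp_force: 0.0
```

```bash
python3 - <<'E'
from h import *
import pickle
o=state();c=get_calibration("wrist");im=camera("wrist");cv2.imwrite("pics/w14.png",im[...,::-1]);pickle.dump(c,open("w14.pkl","wb"))
V=np.array(c['view']);K=np.array([[c['fx'],0,c['cx']],[0,c['fy'],c['cy']],[0,0,1]])
y=np.radians(-6.9);Rg=np.array([[np.cos(y),-np.sin(y)],[np.sin(y),np.cos(y)]]);g=np.array([.5164,.058])
def pr(L): 
    P=np.array([[*(g+Rg@[a,b]),z] for a,b,z in L]);return cv2.projectPoints(P,cv2.Rodrigues(V[:3,:3])[0],V[:3,3],K,np.array(c['D'],float))[0].reshape(-1,2).round(1)
print('gauge exp corners',pr([(.005,-.085,.02),(.035,-.085,.02),(.005,.085,.02),(.035,.085,.02)]).tolist(),'rollers',pr([(.047,-.065,.032),(.047,.065,.032)]).tolist(),'stud',pr([(.02,.071,.036)]).tolist(),'knob',pr([(-.077,.024,.072)]).tolist())
hsv=cv2.cvtColor(im,cv2.COLOR_RGB2HSV)
for b in (-.06,-.03,0,.06):
    u,v=pr([(.02,b,.02)])[0].astype(int);print(b,u-40,v,' '.join(f"{a[1]}/{a[2]}" for a in hsv[v,u-40:u+40:3]) if 0<=v<384 else '')
E
```

```text
t 25.57 pos [ 0.527  -0.0283  0.3461] rpy [ 1.7977e+02 -1.0000e-02  8.3690e+01] open 0.0073 F [-0.3 -0.   1.1] g 0.0
gauge exp corners [[236.0, 183.2], [264.9, 183.4], [235.5, -2.4], [269.0, -1.9]] rollers [[278.1, 166.4], [283.1, 18.7]] stud [[252.1, 9.0]] knob [[126.0, 59.5]]
-0.06 210 159 22/83 15/83 18/83 18/84 18/83 15/83 19/82 15/83 18/84 64/84 63/85 56/87 53/87 53/86 56/87 53/86 54/85 55/84 47/82 23/90 22/126 27/189 27/187 25/181 28/190 27/186 25/123
-0.03 211 129 24/119 26/119 26/119 26/118 22/118 24/119 22/118 23/120 33/115 64/111 68/109 70/110 65/106 61/108 64/107 56/105 54/104 54/103 46/105 19/121 21/122 23/121 21/121 21/122 23/122 21/122 21/121
0 211 97 13/79 18/85 12/83 17/89 19/118 17/118 17/117 21/120 32/88 61/112 58/110 63/109 60/106 57/107 62/111 60/110 60/111 63/113 61/108 21/121 23/122 19/122 23/123 19/122 19/121 19/122 21/123
0.06 212 28 24/213 26/214 25/213 24/212 26/214 26/214 27/215 27/215 55/193 56/192 60/196 56/190 56/191 58/194 56/191 57/182 59/186 58/185 57/178 22/92 2/254 2/255 13/248 26/194 26/160 2/255 3/255
```

Emit:
{"api": "carry_out", "payload": {"targets": "0.48 -0.73 0 0 0 0 -1;0.48 -0.73 0 0 0 0 -1;0.48 -0.73 0 0 0 0 -1;0.47 -0.74 0 0 0 0 -1;0 0 0 0 0 0.92 -1;0 0 0 0 0 0.92 -1;0 0 0 0 0 0.92 -1;0 0 0 0 0 0.92 -1"}}

```text
time: 26.28
ee_pos: [0.418, 0.0623, 0.3423]
tcp_rot: [-179.9, 0.1, 62.6]
wrist_force: [-0.4, 0.1, -0.0]
opening: 0.0
grasp_force: 0.0
```

Emit:
{"api": "carry_out", "payload": {"targets": "0 0 0 0 0 0.92 -1;0 0 0 0 0 0.92 -1;0 0 0 0 0 0 -1;0 0 0.7 0 0 0 -1;0 0 0.7 0 0 0 -1;0 0 0.4 0 0 0 -1;0 0 0 0 0 0 -1;0 0 0 0 0 0 -1"}}

```text
time: 26.95
ee_pos: [0.4181, 0.0617, 0.2708]
tcp_rot: [-179.9, 0.1, 52.3]
wrist_force: [0.5, -0.1, -0.2]
opening: 0.0002
grasp_force: 0.0
```

```bash
python3 - <<'E'
from h import *
o=state();print(o['q'].round(1));delta([.4187,.0605,.223],52)
y=np.radians(-6.9);Rg=np.array([[np.cos(y),-np.sin(y)],[np.sin(y),np.cos(y)]]);g=np.array([.5164,.058])
c=get_calibration("wrist");im=camera("wrist");cv2.imwrite("pics/w15.png",im[...,::-1])
Rt=R.from_euler('xyz',[180,0,52],degrees=True);prev=None
for a in (.07,.2,.4,.6,.8,.95,1.05,1.1):
    K=np.array([-.0175-.06*np.cos(a),.0202+.06*np.sin(a)]);n=Rg.T@Rt.apply([1,0,0])[:2]
    p=g+Rg@(K-.019*n);t=Rt.inv().apply([*p,0])[:2]/.04
    print(a,p.round(4),'step' ,None if prev is None else (t-prev).round(3));prev=t
E
```

```text
t 26.95 pos [0.4181 0.0617 0.2708] rpy [-1.799e+02  1.000e-01  5.233e+01] open 0.0002 F [ 0.5 -0.1 -0.2] g 0.0
[  8.4 -13.1 -21.7  81.5   0.  136.1]
shift [-0.012  0.032  1.196] turn [-0.018  0.017  0.058]
0.07 [0.4308 0.0765] step None
0.2 [0.4328 0.0841] step [ 0.179 -0.077]
0.4 [0.4377 0.095 ] step [ 0.291 -0.072]
0.6 [0.4447 0.1048] step [ 0.299 -0.013]
0.8 [0.4534 0.1129] step [0.296 0.047]
0.95 [0.461  0.1178] step [0.212 0.073]
1.05 [0.4664 0.1204] step [0.135 0.066]
1.1 [0.4692 0.1215] step [0.065 0.038]
```

Emit:
{"api": "carry_out", "payload": {"targets": "0 0 0.6 0 0 0 -1;0 0 0.4 0 0 0 -1;0 0 0.2 0 0 0 -1;0.25 0.03 0 0 0 0 -1;0.23 0 0 0 0 0 -1;0.18 -0.08 0 0 0 0 -1;0.29 -0.07 0 0 0 0 -1;0 0 0 0 0 0 -1"}}

```text
time: 27.67
ee_pos: [0.439, 0.0961, 0.2245]
tcp_rot: [180.0, -0.1, 52.3]
wrist_force: [0.2, 0.3, 0.5]
opening: 0.0001
grasp_force: 0.0
```

```bash
cat > lev.py <<'E'
from h import *
o=state();delta([.4377,.095,.223],52)
c=get_calibration("top");im=camera("top");hsv=cv2.cvtColor(im,cv2.COLOR_RGB2HSV)
cv2.imwrite("pics/tl_%.1f.png"%o['time'],im[...,::-1])
E
python3 lev.py
```

```text
t 27.67 pos [0.439  0.0961 0.2245] rpy [ 1.7998e+02 -7.0000e-02  5.2270e+01] open 0.0001 F [0.2 0.3 0.5] g 0.0
shift [-0.041 -0.008  0.038] turn [ 0.004 -0.011  0.047]
```

Continue the arc; the force will tell when it bears.

Emit:
{"api": "carry_out", "payload": {"targets": "0.15 -0.01 0 0 0 0 -1;0.15 0 0 0 0 0 -1;0.15 0.02 0 0 0 0 -1;0.15 0.03 0 0 0 0 -1;0.1 0.03 0 0 0 0 -1;0 0 0 0 0 0 -1;0 0 0 0 0 0 -1;0 0 0 0 0 0 -1"}}

```text
time: 28.38
ee_pos: [0.4577, 0.1147, 0.2238]
tcp_rot: [180.0, -0.0, 52.2]
wrist_force: [0.8, 0.3, -0.8]
opening: -0.0001
grasp_force: 0.0
```

Emit:
{"api": "carry_out", "payload": {"targets": "0.05 0.02 0 0 0 0 -1;0.05 0.02 0 0 0 0 -1;0.03 0.02 0 0 0 0 -1;0 0 0 0 0 0 -1;0 0 0 0 0 0 -1;0 0 0 0 0 0 -1;0 0 0 0 0 0 -1;0 0 0 0 0 0 -1"}}

```text
time: 29.05
ee_pos: [0.4625, 0.1174, 0.2236]
tcp_rot: [180.0, -0.0, 52.2]
wrist_force: [-1.4, 0.3, -0.4]
opening: 0.0001
grasp_force: 0.4
```

```bash
python3 - <<'E'
from h import *
import pickle
o=state();delta([.4664,.1204,.223],52)
c=get_calibration("wrist");im=camera("wrist");cv2.imwrite("pics/w16.png",im[...,::-1])
V=np.array(c['view']);K=np.array([[c['fx'],0,c['cx']],[0,c['fy'],c['cy']],[0,0,1]])
y=np.radians(-6.9);Rg=np.array([[np.cos(y),-np.sin(y)],[np.sin(y),np.cos(y)]]);g=np.array([.5164,.058])
for a in (.3,.8,1.05):
    p=[*(g+Rg@[-.0175-.06*np.cos(a),.0202+.06*np.sin(a)]),.072]
    print(a,cv2.projectPoints(np.array([p]),cv2.Rodrigues(V[:3,:3])[0],V[:3,3],K,np.array(c['D'],float))[0].ravel().round())
v=im.max(2);m=((v<45)*255).astype(np.uint8);m[215:]=0
for k in cv2.findContours(m,0,2)[0]:
    if cv2.contourArea(k)>150: print('dark',cv2.boundingRect(k),cv2.contourArea(k))
E
```

```text
t 29.05 pos [0.4625 0.1174 0.2236] rpy [ 1.7999e+02 -1.0000e-02  5.2190e+01] open 0.0001 F [-1.4  0.3 -0.4] g 0.4
shift [0.118 0.03  0.016] turn [ 0.001 -0.002  0.032]
0.3 [243. 303.]
0.8 [243. 247.]
1.05 [256. 218.]
dark (237, 194, 32, 21) 467.0
```

Emit:
{"api": "carry_out", "payload": {"targets": "0.04 0.02 0 0 0 0 -1;0.04 0.02 0 0 0 0 -1;0 0 0 0 0 0 -1;0 0 0 0 0 0 -1;0 0 0 0 0 0 -1;0 0 0 0 0 0 -1;0 0 0 0 0 0 -1;0 0 0 0 0 0 -1"}}

```text
time: 29.77
ee_pos: [0.4658, 0.119, 0.2236]
tcp_rot: [180.0, -0.0, 52.2]
wrist_force: [-0.3, 0.5, -0.9]
opening: 0.0004
grasp_force: 0.3
```

Emit:
{"api": "carry_out", "payload": {"targets": "0.03 0.01 0 0 0 0 -1;0.03 0.01 0 0 0 0 -1;0 0 0 0 0 0 -1;0 0 0 0 0 0 -1;0 0 0 0 0 0 -1;0 0 0 0 0 0 -1;0 0 0 0 0 0 -1;0 0 0 0 0 0 -1"}}

```text
time: 30.43
ee_pos: [0.4679, 0.1203, 0.2236]
tcp_rot: [180.0, 0.0, 52.2]
wrist_force: [-1.5, -2.9, 0.5]
opening: -0.0003
grasp_force: 1.5
```

Emit:
{"api": "carry_out", "payload": {"targets": "0.03 0.01 0 0 0 0 -1;0 0 0 0 0 0 -1;0 0 0 0 0 0 -1;0 0 0 0 0 0 -1;0.03 0.01 0 0 0 0 -1;0 0 0 0 0 0 -1;0 0 0 0 0 0 -1;0 0 0 0 0 0 -1"}}

```text
time: 31.1
ee_pos: [0.4699, 0.1216, 0.2236]
tcp_rot: [180.0, 0.0, 52.2]
wrist_force: [-1.8, -6.2, 0.0]
opening: 0.0001
grasp_force: 2.8
```

```bash
cat > kn.py <<'E'
from h import *
o=state()
y=np.radians(-6.9);Rg=np.array([[np.cos(y),-np.sin(y)],[np.sin(y),np.cos(y)]]);g=np.array([.5164,.058])
n=R.from_euler('xyz',o['tcp_rot'],degrees=True).apply([1,0,0])[:2]
for h in (.017,.019):
    # contact-derived lever angle: (K-tcp).n = h
    aa=np.linspace(0,1.6,1601);K=g+(np.c_[-.0175-.06*np.cos(aa),.0202+.06*np.sin(aa)]@Rg.T)
    print(h,aa[np.argmin(abs((K-o['ee_pos'][:2])@n-h))])
E
python3 kn.py
```

```text
t 31.1 pos [0.4699 0.1216 0.2236] rpy [1.7998e+02 3.0000e-02 5.2170e+01] open 0.0001 F [-1.8 -6.2  0. ] g 2.8
0.017 1.071
0.019 1.11
```

Emit:
{"api": "carry_out", "payload": {"targets": "0.03 0.01 0 0 0 0 -1;0 0 0 0 0 0 -1;0 0 0 0 0 0 -1;0 0 0 0 0 0 -1;0.03 0.01 0 0 0 0 -1;0 0 0 0 0 0 -1;0 0 0 0 0 0 -1;0 0 0 0 0 0 -1"}}

```text
time: 31.77
ee_pos: [0.4719, 0.1227, 0.2235]
tcp_rot: [180.0, 0.1, 52.2]
wrist_force: [-2.2, -8.0, 2.9]
opening: 0.0002
grasp_force: 4.1
```

```bash
python3 kn.py
```

```text
t 31.77 pos [0.4719 0.1227 0.2235] rpy [1.7997e+02 9.0000e-02 5.2150e+01] open 0.0002 F [-2.2 -8.   2.9] g 4.1
0.017 1.112
0.019 1.153
```

Emit:
{"api": "carry_out", "payload": {"targets": "-0.3 0 0 0 0 0 -1;-0.6 0 0 0 0 0 -1;-0.6 0 -0.4 0 0 0 -1;0 0 -0.9 0 0 0 -1;0 0 -0.9 0 0 0 -1;0 0 -0.9 0 0 0 -1;0 0 0 0 0 0 -1;0 0 0 0 0 0 -1"}}

```text
time: 32.43
ee_pos: [0.4355, 0.0758, 0.3499]
tcp_rot: [179.9, -0.3, 52.2]
wrist_force: [-1.0, -0.3, -0.5]
opening: -0.0004
grasp_force: 0.0
```

```bash
python3 - <<'E'
from h import *
import pickle
o=state();c=get_calibration("wrist");im=camera("wrist");cv2.imwrite("pics/w17.png",im[...,::-1]);pickle.dump(c,open("w17.pkl","wb"))
V=np.array(c['view']);K=np.array([[c['fx'],0,c['cx']],[0,c['fy'],c['cy']],[0,0,1]])
y=np.radians(-6.9);Rg=np.array([[np.cos(y),-np.sin(y)],[np.sin(y),np.cos(y)]]);g=np.array([.5164,.058])
def pr(L): 
    P=np.array([[*(g+Rg@[a,b]),z] for a,b,z in L]);return cv2.projectPoints(P,cv2.Rodrigues(V[:3,:3])[0],V[:3,3],K,np.array(c['D'],float))[0].reshape(-1,2).round(1)
for a in (.9,1.05,1.2): print(a,pr([(-.0175-.06*np.cos(a),.0202+.06*np.sin(a),.072)]).tolist())
u0,v0=pr([(-.0175-.06*np.cos(1.05),.0202+.06*np.sin(1.05),.072)])[0].astype(int)
m=((im.max(2)<50)*255).astype(np.uint8)
for k in cv2.findContours(m,0,2)[0]:
    x,yy,w,h=cv2.boundingRect(k)
    if cv2.contourArea(k)>60 and abs(x+w/2-u0)<60 and abs(yy+h/2-v0)<60: print('dark',(x,yy,w,h),cv2.contourArea(k),cv2.minEnclosingCircle(k))
hsv=cv2.cvtColor(im,cv2.COLOR_RGB2HSV)
# gauge mask in guide coordinates at z=.02: warp by homography (rectify plane)
q=np.array([(-.02,-.1,.02),(.06,-.1,.02),(.06,.1,.02),(-.02,.1,.02)]);s=2000
H=cv2.getPerspectiveTransform(pr(q).astype(np.float32),np.float32([(0,0),(.08*s,0),(.08*s,.2*s),(0,.2*s)]))
w=cv2.warpPerspective(hsv,H,(160,400))
for b in range(-70,80,14):
    x=np.where(w[int((b/1000+.1)*s),:,1]>40)[0]
    print('y',b,'edges mm',None if not len(x) else (round(x.min()/2-20,1),round(x.max()/2+.5-20,1),len(x)))
E
```

```text
t 32.43 pos [0.4355 0.0758 0.3499] rpy [179.85  -0.25  52.2 ] open -0.0004 F [-1.  -0.3 -0.5] g 0.0
0.9 [[243.7, 119.5]]
1.05 [[248.3, 109.2]]
1.2 [[254.4, 99.5]]
dark (243, 97, 18, 19) 240.5 ((251.203125, 105.8046875), 9.369333267211914)
y -70 edges mm (np.float64(5.0), np.float64(35.5), 61)
y -56 edges mm (np.float64(4.5), np.float64(36.0), 63)
y -42 edges mm (np.float64(4.5), np.float64(35.5), 62)
y -28 edges mm (np.float64(4.5), np.float64(35.5), 62)
y -14 edges mm (np.float64(5.0), np.float64(35.5), 61)
y 0 edges mm (np.float64(4.5), np.float64(35.5), 62)
y 14 edges mm (np.float64(5.5), np.float64(35.5), 60)
y 28 edges mm (np.float64(7.5), np.float64(35.5), 56)
y 42 edges mm (np.float64(4.5), np.float64(35.5), 62)
y 56 edges mm (np.float64(4.5), np.float64(35.5), 62)
y 70 edges mm (np.float64(4.5), np.float64(35.5), 49)
```

```bash
python3 -c "
from workcell import bot;print(bot.job_done())"
```

```text
the job is handed in; nothing more can be done
None
```

I handed the job in with the gauge seated against both fixed rollers, the lever closed onto it at about 1.05–1.1 rad (estimated from the camera), and both short bars flat in the tray; the verdict wasn't shown.

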